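# Push the twin-jar carrier round the bend to the filling stop

### The arm

A 6-joint arm with a two-finger parallel gripper is mounted at the origin on the work surface. World frame = base frame: x ahead of the robot, y to its left, z up, the work surface at z = 0. Lengths are in m, angles in rad, forces in N, time in s.
With the tool pointing down it reaches from about 0.325 to 0.9 m from the base axis. Payload 3.5 kg.
Tool frame: the origin (TCP) lies midway between the tips of the shut fingers; the grasp point (between the pads) lies 19 mm behind it; z points along the fingers, y is the line along which they close (so a half turn about z gives the same grasp; the last joint's range is limited). The gripper opens to 85 mm and grips with 20 to 120 N. Pads are 22 mm wide; open, the fingers measure 114 mm over their backs; the gripper's body (76 mm by 85 mm) begins 54 mm behind the grasp point. The pads swing forward as they close: fully open they stand 13 mm farther back than shut.
Start: joints at [-0.103, 0.276, -0.026, 1.268, 0, 1.467], TCP at [0.625, -0, 0.231] pointing down, gripper open.
Joint ranges: [-3.12, 3.12], [-0.85, 1.88], [-1.08, 1.24], [-1.95, 2.15], [-1.57, 1.53], [-3.14, 3.14]. Speed limits (rad/s): [2.57, 2.57, 3.14, 3.14, 3.14, 3.14].

### API

Orientations are given as a unit quaternion [w, x, y, z].
In Python, from rig import r gives the robot as it stands.
- The arm moves only by the tool arm_command, never from a script. Its argument "increments" is a list of rows, each a list of 3 entries, a list of its own where there are three numbers: the opening, from 0 (shut) to 1 (fully open), then the shift along the tool's x, y, z in m, then the turn, a rotation vector about the tool's x, y, z in degrees. A call has 1 to 10 rows; each row shifts and turns the commanded pose from where the row before left it, along the tool's axes as they then stand; what a row does not reach is not made up. A row lasts 1/8 s, in which the tool goes at most 62.5 mm and 10.7 degrees, less where a joint would pass 70% of its speed; a pose out of reach is approached as far as the arm can. A call with a gripper value outside its range is refused whole. The fingers move at their own pace and stop on an object; "squeeze" is the grip in N (left out, the last holds). Time passes only in rows, so rows that do not move let the fingers close. It gives the time, the measured TCP pose, the force and the opening at its end, in the units of the state.
- r.state(): the state, without advancing time (a new reading comes with each control period).
- r.read_camera(name): name is "scene" or "side" or "wrist"; returns the picture (420x560x3 uint8, red, green, blue); there is no depth.
- r.calibration(name): a dict with "camera_matrix" (3x3 intrinsics, pixels), "k1" (the pictures are not rectified: a ray, as slopes to the right and down, at radius r is drawn at 1 + k1 r^2 times it, then the intrinsics apply), "rvec" (rotation vector, rad) and "tvec" (3), from world to camera coordinates, as OpenCV has them; the wrist camera has in their place "tool_from_camera" (4x4, takes a point from camera to tool coordinates, whose origin is the TCP and whose axes are the flange's). Camera axes: x right, y down, z forward; pixel columns grow to the right and rows downward; lengths in m; the calibration is good to about 2 mm. A picture is of the moment at which its call begins: read the wrist's pose just before it. calibration takes no time and is no camera call.
- r.close_job(): hands the job in, once; it reports no verdict.
The state is a dict: "time_s": time; "joint_pos": joint angles; "joint_velocities": joint speeds; "effort": joint torques, N m; "tcp_pos": TCP position; "tool_rot": TCP orientation; "ft_force": force on the tool from outside, world axes, zero at the start; "ft_torque": the same for the moment, N m; "grip_width": finger opening in m.
Only numpy, scipy, OpenCV 4.12 (cv2) and the standard library are available. Lean on these libraries where they do the work, as an engineer would, in place of code of your own. Each camera call takes 0.05 s, during which the arm holds its last target. There are 200 camera calls.

### The job

Push the carrier with the two glass jars along its guide track, round the bend and up against the stop of the fill head, fully home so that the stop's button is pushed right in; only push it, gently, without forcing, gripping or lifting it, because a jammed carrier cracks the jars. Then swing the gate shut behind it and leave it so, without shifting the bottle, jar and beaker that stand on the bench.

Things in the scene. Friction and masses are not known exactly. Their poses are not given: they have to be found in the camera images.
- track: L-shaped white plastic deck, top 20 mm above the bench, that carries a lane between two guide rails. Fixed; placed anew each time. Origin: at bench height, on the lane's middle line where the straight infeed leg ends and the bend begins. +x: direction of travel on the infeed leg; +y: direction of travel on the exit leg (bend to the left); z up. Friction of all parts about 0.5 to 0.7.
- rails: Two bent round steel bars, 8 mm thick, tops 26 mm above the deck, 51 mm apart inside; brackets up to 18 mm outside them, no higher. Fixed; same frame as track. The lane's middle line, in mm: along y = 0 from x = -160 to 0, quarter circle of radius 100 about (0, 100) to (100, 100), then along x = 100 to y = 278. The carrier has 5 mm play in all on the straights, 3 mm in the bend.
- carrier: Loose grey plastic block, slot-shaped from above: 88 mm long (its x), 46 mm wide, half-round ends, 44 mm high; two open glass jars on it reach 64 mm above its underside. Weighs 0.4 to 0.65 kg. It starts in the infeed leg, its x along the leg, +x end leading. Origin: middle of its underside. It must stay flat on the deck.
- carrier_tail (a point): Middle of the carrier's rear (-x) end, 44 mm behind its middle, 30 mm above its underside: where to push. Sliding takes 2 to 5 N on the straights; where the nose meets the bend the push can climb past 10 N and jam: ease off and go on along the lane. Neither the push on the carrier nor its press on the rails may ever pass 20 N (a grip counts as such a force).
- slot (a point): Fixed point on the deck at x = 100, y = 246 mm of the track's frame: middle of the range of the fill head, which is clamped by hand anywhere within 12 mm of it along y. So the upright face of its aluminium stop (46 mm wide, 44 mm high) lies between y = 234 and 258 mm; its place is not measured: feel for it, it does not yield.
- switch (a joint): Black button, 12 mm across, in the stop's face, 24 mm above the deck. Value in m: 0 when out (6 mm proud of the face), 0.006 when flush, its end; spring under 0.5 N. Above the stop: nozzle tip 23 mm before the face, 100 mm above the deck, 18 mm wide from 150 mm up; column of 220 mm behind the face.
- gate (a joint): Swing gate: steel bar 8 mm wide, 30 to 40 mm above the deck, turning about a post outside the lane at x = 148, y = 138 mm of the track's frame; 90 mm from post to knob. Value in rad: 0 = shut, at its end stop (bar across the lane, along the track's -x), 1.6 to 1.85 = open (along -y, outside the bend); grows anticlockwise from above. Stays as left; 1 N at the knob moves it.
- gate_knob (a point): Middle of the black upright round knob on the free end of the gate's bar: 16 mm across, from 30 to 66 mm above the deck; this point is 48 mm above the deck (68 mm above the bench). Push or pinch it from above.
- dropper_bottle: Small amber bottle with dropper cap, 33 mm across, 86 mm high, on the bench inside the track's corner; origin in the middle of its underside. To be left alone.
- cream_jar: Glass jar with white lid, 52 mm across, 45 mm high, on the bench beside the infeed leg; origin in the middle of its underside. To be left alone.
- beaker: Empty glass beaker, 60 mm across, 75 mm high, on the bench on the other side of the infeed leg; origin in the middle of its underside. To be left alone.
Things that resemble listed ones, but are neither listed nor needed, are in the scene too. Leave any green or purple look-alike of the carrier alone.

How it is judged:
By the outcome, as a careful person would: the job done as asked, in the order asked, and still so for the second after the job is handed in, with the robot touching nothing.
It also fails if it takes over 72 s, if anything falls off the work surface, if the arm or the gripper's body presses on something with over 40 N, if the wrist force passes 120 N, or if a joint passes its speed limit or range.

## Working session

There is one attempt and no reset: what is moved stays moved. The work goes in short steps, Python scripts to look and compute and a tool call to move; the robot and the scene stay as the last step left them, time stands still between calls to the robot, and variables do not carry over. Pictures are saved under pics/ and viewed, on a budget of 10 in all, crops included, one or two more only if the job needs it, and the job is handed in when it is done.

Besides the shell and the picture viewer there is one more tool, called after "Emit:" as a command line: name --argument value ..., lists and objects as JSON in quotes. arm_command: Moves the arm, as the interface text tells. Its arguments: {"type":"object","properties":{"increments":{"type":"array"},"squeeze":{"type":"number"}},"required":["increments"]}

```bash
ls; mkdir -p pics; cat > h.py <<'E'
import numpy as np, cv2
from scipy.spatial.transform import Rotation as R
from rig import r
def snap(name,fn=None):
    s=r.state(); im=r.read_camera(name)[:,:,::-1].copy()
    if fn: cv2.imwrite('pics/'+fn,im)
    return im,s
def cam(name,s=None):
    c=r.calibration(name); K=np.array(c['camera_matrix']); k1=c['k1']
    if 'rvec' in c:
        Rm=R.from_rotvec(np.ravel(c['rvec'])).as_matrix(); t=np.ravel(c['tvec'])
    else:
        T=np.array(c['tool_from_camera']); q=s['tool_rot']; Rt=R.from_quat([q[1],q[2],q[3],q[0]]).as_matrix()
        Rw=Rt@T[:3,:3]; o=np.array(s['tcp_pos'])+Rt@T[:3,3]; Rm=Rw.T; t=-Rm@o
    return K,k1,Rm,t
def topt(name,uv,z,s=None):
    K,k1,Rm,t=cam(name,s); uv=np.atleast_2d(uv).astype(float)
    n=cv2.undistortPoints(uv[:,None],K,np.array([k1,0,0,0.]))[:,0]
    d=np.c_[n,np.ones(len(n))]@Rm; o=-Rm.T@t
    return o+d*((z-o[2])/d[:,2])[:,None]
def proj(name,P,s=None):
    K,k1,Rm,t=cam(name,s)
    return cv2.projectPoints(np.atleast_2d(P).astype(float),cv2.Rodrigues(Rm)[0],t,K,np.array([k1,0,0,0.]))[0][:,0]
E
python3 - <<'E'
from h import *
a,s=snap('scene','scene0.png');b,_=snap('side','side0.png');c,s=snap('wrist','wrist0.png')
print(s)
for n in('scene','side','wrist'):
    K,k1,Rm,t=cam(n,s);print(n,K[0],k1,-Rm.T@t)
    print(Rm)
E
```

```text
pics
{'time_s': 0.1, 'joint_pos': array([-1.03409547e-01,  2.77078928e-01, -2.77351889e-02,  1.26800718e+00,
        1.27408925e-05,  1.46742707e+00]), 'joint_velocities': array([ 0.00094584, -0.00250365,  0.00377695,  0.00019899, -0.00077201,
        0.00055257]), 'effort': array([ 8.02060767e-04, -4.46709216e+01,  2.96128178e+01,  8.47860065e-03,
       -4.56193129e-05,  5.66283830e-06]), 'tcp_pos': array([6.24297242e-01, 6.07377579e-05, 2.30261893e-01]), 'tool_rot': array([-7.90014982e-04,  7.07120668e-01,  7.07092169e-01, -6.33277513e-04]), 'ft_force': array([ 0.65666331, -0.1862732 ,  0.45661517]), 'ft_torque': array([-0.01309096,  0.02169066, -0.02685539]), 'grip_width': 0.08526030551515935}
scene [433.09638616   0.         280.13166353] -0.1320904094261836 [ 1.22159796 -0.47975625  0.83430876]
[[ 0.44055453  0.89755334 -0.0175983 ]
 [ 0.62959332 -0.32288452 -0.70665256]
 [-0.63994059  0.30023922 -0.70734183]]
side [486.01849294   0.         273.08214124] 0.0033362930643207997 [ 0.07088688 -0.85203496  0.79240166]
[[ 0.86538636 -0.50108985  0.00392669]
 [-0.32416491 -0.56577672 -0.75816477]
 [ 0.3821303   0.65483255 -0.6520512 ]]
wrist [329.098406     0.         284.55202183] 0.002728937431355611 [0.62437806 0.070224   0.37299704]
[[ 0.99999666 -0.00170321 -0.00194345]
 [-0.00109318 -0.9602698   0.27907115]
 [-0.00234155 -0.27906809 -0.96026846]]
```

View pics/scene0.png

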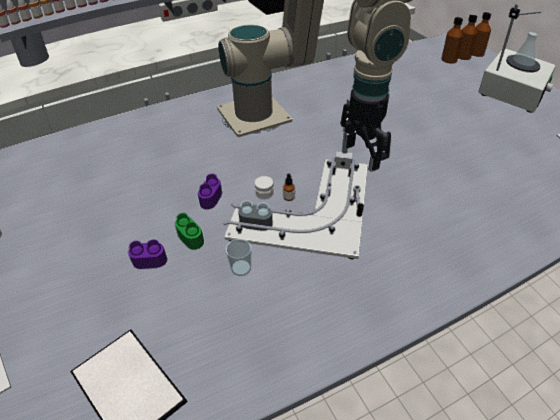

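View pics/side0.png

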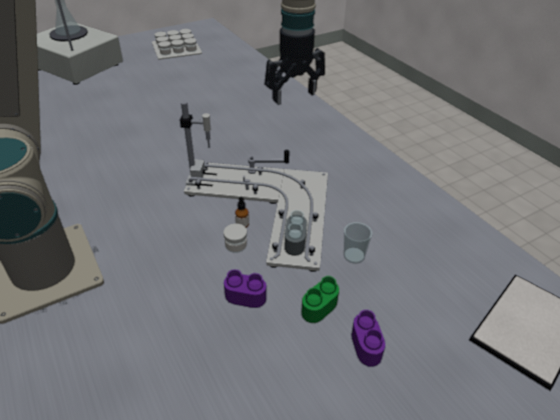

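View pics/wrist0.png

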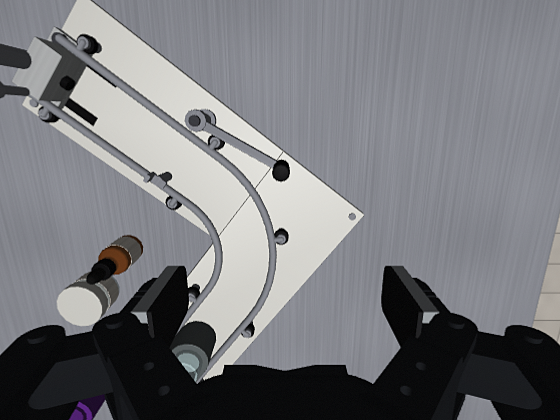

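Wrist view: grey carrier with its jars at the bottom (190,350), gate knob (281,170), post (197,120), stop (50,75) with its button (67,82). The carrier is the grey block in the lane, at scene (257,214) and side (296,232). The green and purple blocks are look-alikes and stay put. Next I'll fit the track pose from rail pixels.

```bash
cat >> h.py <<'E'
def off(p):
    "signed lateral offset (left +) and arc length s (0 at bend start) in track frame, m"
    x,y=p[:,0],p[:,1]; a=np.arctan2(x,0.1-y)
    d=np.where(x<0,y,np.where(y>.1,.1-x,.1-np.hypot(x,y-.1)))
    s=np.where(x<0,x,np.where(y>.1,.1*np.pi/2+y-.1,.1*a)); return d,s
def totrack(P,T): 
    c,s=np.cos(T[2]),np.sin(T[2]); q=P[:,:2]-T[:2]; return np.c_[q@[c,s],q@[-s,c]]
def toworld(p,T):
    p=np.atleast_2d(p);c,s=np.cos(T[2]),np.sin(T[2]); return np.c_[p@[c,-s],p@[s,c]]+T[:2]
E
cat > fit.py <<'E'
from h import *
from scipy.optimize import least_squares
im=cv2.imread('pics/wrist0.png'); s=r.state()
o=[(100,68),(150,103),(250,185),(273,240),(262,310),(237,345)]; i=[(75,125),(110,148),(200,215),(220,255),(212,290)]
P=topt('wrist',o+i,.042,s); side=np.r_[-np.ones(len(o)),np.ones(len(i))]
f=lambda T,P,sd: off(totrack(P,T))[0]-.0295*sd
T=least_squares(f,[P[3,0]-.1,P[3,1]-.1,.95],args=(P,side),loss='soft_l1',f_scale=.002).x
print('hand',T,np.round(f(T,P,side)*1e3,1))
hsv=cv2.cvtColor(im,cv2.COLOR_BGR2HSV); m=(hsv[:,:,2]<175)&(hsv[:,:,2]>60)
m[260:,235:]&=True
v,u=np.nonzero(m); Q=topt('wrist',np.c_[u,v],.042,s)
for k in range(6):
    d,a=off(totrack(Q,T)); sd=np.sign(d); w=.0055
    ok=(abs(abs(d)-.0295)<w)&(a>-.03)&(a<.30)
    ok&=~((u<95))
    T=least_squares(f,T,args=(Q[ok],sd[ok]),loss='soft_l1',f_scale=.002).x
d,a=off(totrack(Q[ok],T)); print(T,ok.sum(),[ (round(x,2),*[round(1e3*(np.mean(d[(abs(a-x)<.02)&(d*g>0)])-g*.0295),2) for g in(1,-1)]) for x in np.arange(-.02,.3,.04)])
np.save('T.npy',T)
# checks
for n,uv,z in(('knob',(281,167),.086),('post',(196,120),.062),('button',(67,82),.044)):
    print(n,np.round(totrack(topt('wrist',uv,z,s),T)*1e3,1))
L={'slot':(.1,.246),'post':(.148,.138)}
for n,p in L.items():
    print(n,toworld(p,T))
ims={'scene':cv2.imread('pics/scene0.png'),'side':cv2.imread('pics/side0.png')}
mid=[(x,0) for x in np.linspace(-.16,0,6)]+[(.1*np.sin(t),.1-.1*np.cos(t)) for t in np.linspace(.2,1.4,6)]+[(.1,y) for y in np.linspace(.1,.278,6)]
for n in ims:
    big=cv2.resize(ims[n],None,fx=3,fy=3,interpolation=cv2.INTER_CUBIC)
    for g in(-1,1):
        pp=[(x,.0295*g) for x in np.linspace(-.16,0,8)]+[((.1-g*.0295)*np.sin(t),.1-(.1-g*.0295)*np.cos(t)) for t in np.linspace(.2,1.4,6)]+[(.1-.0295*g,y) for y in np.linspace(.1,.278,8)]
        W=np.c_[toworld(pp,T),np.full(len(pp),.042)]
        for q in proj(n,W): cv2.circle(big,tuple(np.int32(q*3+1)),1,(0,0,255),-1)
    cx,cy=np.int32(proj(n,[*toworld((0.05,.05),T)[0],.03])[0]*3)
    ims[n]=big[cy-230:cy+230,cx-200:cx+200] if n=='side' else big[cy-230:cy+230,cx-230:cx+170]
cv2.imwrite('pics/both.png',np.hstack([ims['scene'],ims['side']]))
E
python3 fit.py
```

```text
hand [ 0.56305048 -0.14123252  0.89777824] [-0.1 -2.6 -1.8  1.5 -0.8 -5.   1.2 -0.6  0.8  2.   1.1]
[ 0.55972601 -0.13582367  0.9076855 ] 4749 [(np.float64(-0.02), np.float64(0.06), np.float64(-0.3)), (np.float64(0.02), np.float64(-0.02), np.float64(0.13)), (np.float64(0.06), np.float64(-0.13), np.float64(-0.01)), (np.float64(0.1), np.float64(0.29), np.float64(0.03)), (np.float64(0.14), np.float64(0.2), np.float64(-0.06)), (np.float64(0.18), np.float64(-0.03), np.float64(-0.36)), (np.float64(0.22), np.float64(0.34), np.float64(-0.1)), (np.float64(0.26), np.float64(0.06), np.float64(-0.01))]
knob [[165.8  52.1]]
post [[149.1 137.4]]
button [[100.5 255. ]]
slot [[0.4274152 0.094415 ]]
post [[0.54207538 0.06576118]]
```

View pics/both.png

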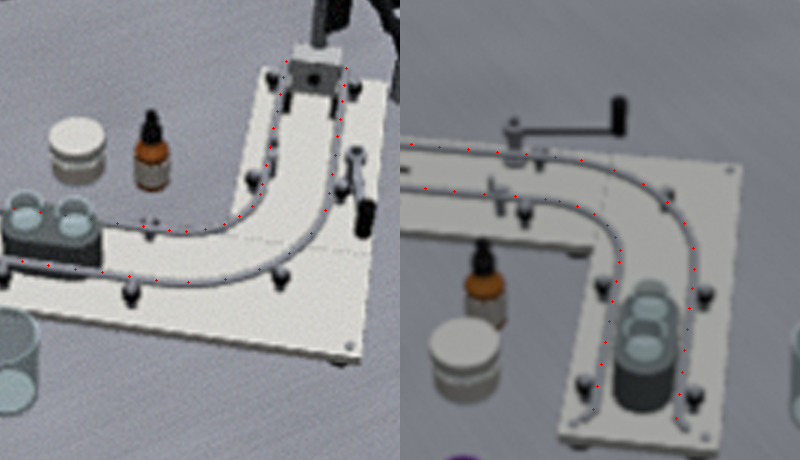

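The rail fit agrees with all three cameras: post at (149,137) against (148,138) nominal, and button at about y=255 mm. Next come the carrier's tail position and the tool path. I'll push with the fingers shut, tool x pointing back, y left and z down.

```bash
cat >> h.py <<'E'
T=np.load('T.npy') if __import__('os').path.exists('T.npy') else None
def mid(s):
    a=.1*np.pi/2
    if s<0: return np.array([s,0.])
    if s<a: t=s/.1; return np.array([.1*np.sin(t),.1-.1*np.cos(t)])
    return np.array([.1,.1+s-a])
from scipy.optimize import brentq
def toolpose(sA,w):
    "tool xy (track) and heading, rear arc centre at s=sA, tool centre w behind tail"
    A=mid(sA); sB=brentq(lambda q:np.hypot(*(mid(q)-A))-.042,sA+.03,sA+.06); u=(mid(sB)-A)/.042
    return A-(.023+w)*u, np.arctan2(u[1],u[0])
def now(s=None):
    s=s or r.state(); q=s['tool_rot']; Rt=R.from_quat([q[1],q[2],q[3],q[0]]).as_matrix()
    p=totrack(np.array(s['tcp_pos'])[None],T)[0]; h=np.arctan2(-Rt[1,0],-Rt[0,0])-T[2]
    return p,(h+np.pi)%(2*np.pi)-np.pi,s
E
python3 - <<'E'
from h import *
for n in('scene','side'):
    cx,cy=np.int32(proj(n,[*toworld((0.05,.05),T)[0],.03])[0]*3)
    ox,oy=(cx-230,cy-230) if n=='scene' else (cx-200,cy-230)
    pts=[((102,255),.02),((3,215),.064),((2,255),.02)] if n=='scene' else [((643-400,408),.02),((643-400,372),.064)]
    for q,z in pts: print(n,z,np.round(totrack(topt(n,[((q[0]+ox)/3,(q[1]+oy)/3)],z),T)*1e3,1))
print(np.degrees(T[2]))
p,h,s=now(); print('now',p*1e3,np.degrees(h))
for x in(-.185,-.2): print(x,toworld((x,0),T))
E
```

```text
scene 0.02 [[-54.7   9.3]]
scene 0.064 [[-136.3   -1.5]]
scene 0.02 [[-139.5   -7.1]]
side 0.02 [[-133.8   -4.4]]
side 0.064 [[-141.    -3.7]]
52.006548332673674
now [146.87548258  32.66710575] -142.00779364061225
-0.185 [[ 0.4458453  -0.28161868]]
-0.2 [[ 0.43661173 -0.2934399 ]]
```

Emit:
arm_command --increments '[[0,[-0.0342,-0.0215,0],[0,0,0]],[0,[-0.0342,-0.0215,0],[0,0,0]],[0,[-0.0342,-0.0215,0],[0,0,0]],[0,[-0.0342,-0.0215,0],[0,0,0]],[0,[-0.0342,-0.0215,0],[0,0,0]],[0,[-0.0342,-0.0215,0],[0,0,0]],[0,[-0.0342,-0.0215,0],[0,0,0]],[0,[-0.0342,-0.0215,0],[0,0,0]],[0,[0,0,0],[0,0,-10]],[0,[0,0,0],[0,0,-10]]]' --squeeze 20

```text
time_s: 1.4
tcp_pos: [0.4523, -0.2741, 0.2309]
tool_rot: [-0.0, 0.572, 0.82, 0.0]
ft_force: [-0.6, 0.1, 1.2]
grip_width: 0.0001
```

Emit:
arm_command --increments '[[0,[0,0,0],[0,0,-10]],[0,[0,0,0],[0,0,-10]],[0,[0,0,0],[0,0,-10]],[0,[0,0,0],[0,0,-10]],[0,[0,0,0],[0,0,-10]],[0,[0,0,0],[0,0,-10]],[0,[0,0,0],[0,0,-10]],[0,[0,0,0],[0,0,-10]],[0,[0,0,0],[0,0,-10]],[0,[0,0,0],[0,0,-10]]]'

```text
time_s: 2.65
tcp_pos: [0.4527, -0.2734, 0.2309]
tool_rot: [-0.0, -0.262, 0.965, 0.0]
ft_force: [-0.9, -0.7, -0.9]
grip_width: -0.0001
```

Emit:
arm_command --increments '[[0,[0,0,0],[0,0,-10]],[0,[0,0,0],[0,0,-10]],[0,[0,0,0],[0,0,-2]],[0,[0,0,0],[0,0,0]]]'

```text
time_s: 3.15
tcp_pos: [0.4529, -0.2735, 0.2311]
tool_rot: [-0.0, -0.437, 0.899, 0.0]
ft_force: [-0.3, 0.6, 0.2]
grip_width: -0.0
```

```bash
python3 - <<'E'
from h import *
p,h,s=now(); print(p*1e3,np.degrees(h),s['tcp_pos'],s['tool_rot'],s['joint_pos'],s['ft_force'],s['grip_width'],s['time_s'])
im,s=snap('wrist','wrist1.png')
E
```

```text
[-174.27652187   -0.5414389 ] -0.12144512364595264 [ 0.45287306 -0.273501    0.23114606] [-8.28893060e-05 -4.37469731e-01  8.99233118e-01  1.64000632e-04] [-6.65516861e-01  1.07012294e-01 -2.33788153e-01  1.23036335e+00
 -5.68824336e-06 -1.57108274e+00] [-0.2565135   0.55337257  0.21627595] -4.2465080502619976e-06 3.15
```

View pics/wrist1.png

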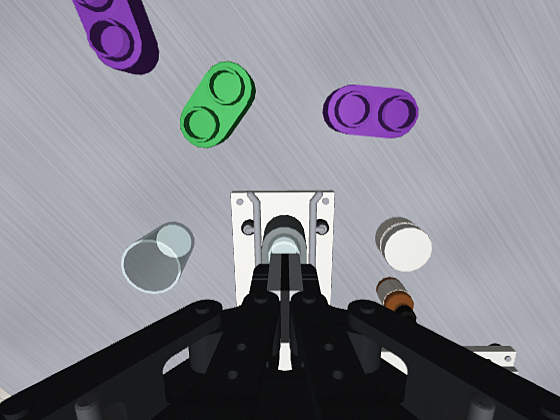

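Wrist view, looking back along the infeed: the carrier's rear rim is at about (284,214) between the rails, and the shut fingers are at (284,270). Green and purple look-alikes are outside the track, and the beaker is at (157,260).

```bash
python3 - <<'E'
from h import *
p,h,s=now()
for uv,z in(((284,214),.064),((282,191),.02),((284,262),.2311)): print(uv,totrack(topt('wrist',[uv],z,s),T)*1e3)
print(proj('wrist',[*toworld((-.174,0),T)[0],.05],s), proj('wrist',[*toworld((-.16,.0295),T)[0],.042],s),proj('wrist',[*toworld((-.16,-.0295),T)[0],.042],s))
E
```

```text
(284, 214) [[-152.60139567   -1.54274904]]
(282, 191) [[-165.71156859   -3.70480284]]
(284, 262) [[-179.59229177   -1.37487141]]
[[285.44864465 189.60858694]] [[313.77272471 200.95100445]] [[257.1427185 201.1720511]]
```

Emit:
arm_command --increments '[[0,[0.013,0,0.04],[0,0,0]],[0,[0,0,0.04],[0,0,0]],[0,[0,0,0.04],[0,0,0]],[0,[0,0,0.035],[0,0,0]],[0,[0,0,0.027],[0,0,0]],[0,[0,0,0],[0,0,0]],[0,[0,0,0],[0,0,0]]]'

```text
time_s: 4.08
tcp_pos: [0.4457, -0.2844, 0.0503]
tool_rot: [0.0, -0.438, 0.899, -0.001]
ft_force: [-0.6, -0.5, -0.3]
grip_width: -0.0002
```

Emit:
arm_command --increments '[[0,[-0.004,0,0],[0,0,0]],[0,[-0.004,0,0],[0,0,0]],[0,[-0.004,0,0],[0,0,0]],[0,[-0.004,0,0],[0,0,0]]]'

```text
time_s: 4.58
tcp_pos: [0.4552, -0.271, 0.0496]
tool_rot: [0.0, -0.438, 0.899, -0.0]
ft_force: [-0.2, -0.4, -0.9]
grip_width: 0.0
```

Emit:
arm_command --increments '[[0,[-0.003,0,0],[0,0,0]],[0,[-0.003,0,0],[0,0,0]],[0,[-0.003,0,0],[0,0,0]]]'

```text
time_s: 4.95
tcp_pos: [0.4605, -0.264, 0.0493]
tool_rot: [-0.0, -0.438, 0.899, 0.0]
ft_force: [0.4, 0.6, -0.5]
grip_width: -0.0001
```

Emit:
arm_command --increments '[[0,[-0.003,0,0],[0,0,0]],[0,[-0.003,0,0],[0,0,0]]]'

```text
time_s: 5.2
tcp_pos: [0.4642, -0.2593, 0.0493]
tool_rot: [-0.0, -0.438, 0.899, 0.0]
ft_force: [0.1, -0.6, 0.7]
grip_width: -0.0004
```

Emit:
arm_command --increments '[[0,[-0.003,0,0],[0,0,0]],[0,[-0.003,0,0],[0,0,0]]]'

```text
time_s: 5.45
tcp_pos: [0.4678, -0.2546, 0.0493]
tool_rot: [-0.0, -0.438, 0.899, -0.0]
ft_force: [-2.9, -2.6, -0.4]
grip_width: -0.0002
```

```bash
cat > path.py <<'E'
import sys
from h import *
def plan(w,ds,n,sA=None):
    p,h,s=now()
    if sA is None: sA=min(np.arange(-.13,.3,.0002),key=lambda q:np.hypot(*(toolpose(q,w)[0]-p)))
    tp,th=toolpose(sA,w); e=p-tp; lat=e@[-np.sin(th),np.cos(th)]
    print('t %.1f sA %.1f lat %.1f dh %.1f z %.1f F %s'%(s['time_s'],sA*1e3,lat*1e3,np.degrees(h-th),s['tcp_pos'][2]*1e3,np.round(s['ft_force'],1)))
    rows=[]
    for k in range(n):
        sA+=ds; q,th=toolpose(sA,w); d=q-p; f=np.array([np.cos(h),np.sin(h)]); l=np.array([-f[1],f[0]])
        dx,dy,a=round(-d@f,4),round(d@l,4),round(-np.degrees(th-h),1)
        rows.append([0,[float(dx),float(dy),0],[0,0,float(a)]]); p=p-dx*f+dy*l; h=h-np.radians(a)
    print(rows)
if __name__=='__main__': plan(float(sys.argv[1])/1e3,float(sys.argv[2])/1e3,int(sys.argv[3]))
E
python3 path.py 11 4 2
```

```text
t 5.5 sA -116.2 lat -0.7 dh -0.0 z 49.3 F [-2.9 -2.6 -0.4]
[[0, [-0.004, 0.0007, 0], [0, 0, -0.0]], [0, [-0.004, 0.0, 0], [0, 0, -0.0]]]
```

Emit:
arm_command --increments '[[0,[-0.003,0,0],[0,0,0]],[0,[-0.003,0,0],[0,0,0]],[0,[-0.003,0,0],[0,0,0]],[0,[-0.003,0,0],[0,0,0]],[0,[-0.003,0,0],[0,0,0]]]'

```text
time_s: 6.08
tcp_pos: [0.4771, -0.2428, 0.0493]
tool_rot: [-0.0, -0.438, 0.899, -0.0]
ft_force: [-1.9, -1.4, 0.1]
grip_width: -0.0001
```

Emit:
arm_command --increments '[[0,[-0.003,0,0],[0,0,0]],[0,[-0.003,0,0],[0,0,0]],[0,[-0.003,0,0],[0,0,0]],[0,[-0.003,0,0],[0,0,0]],[0,[-0.003,0,0],[0,0,0]],[0,[-0.003,0,0],[0,0,0]],[0,[-0.003,0,0],[0,0,0]],[0,[-0.003,0,0],[0,0,0]]]'

```text
time_s: 7.08
tcp_pos: [0.4919, -0.2238, 0.0493]
tool_rot: [0.0, -0.438, 0.899, 0.0]
ft_force: [-1.6, -3.0, -0.2]
grip_width: 0.0001
```

Emit:
arm_command --increments '[[0,[-0.003,0.0005,0],[0,0,0]],[0,[-0.003,0,0],[0,0,0]],[0,[-0.003,0,0],[0,0,0]],[0,[-0.003,0,0],[0,0,0]],[0,[-0.003,0,0],[0,0,0]],[0,[-0.003,0,0],[0,0,0]]]'

```text
time_s: 7.82
tcp_pos: [0.5026, -0.2093, 0.0493]
tool_rot: [-0.0, -0.438, 0.899, 0.0]
ft_force: [-1.9, -2.3, 0.1]
grip_width: -0.0004
```

```bash
python3 path.py 11 2.5 10
```

```text
t 7.8 sA -59.0 lat -0.2 dh -0.0 z 49.3 F [-1.9 -2.3  0.1]
[[0, [-0.0026, 0.0002, 0], [0, 0, -0.0]], [0, [-0.0025, -0.0, 0], [0, 0, -0.0]], [0, [-0.0025, -0.0, 0], [0, 0, -0.0]], [0, [-0.0025, -0.0, 0], [0, 0, -0.0]], [0, [-0.0025, -0.0, 0], [0, 0, -0.0]], [0, [-0.0025, -0.0, 0], [0, 0, -0.0]], [0, [-0.0025, -0.0, 0], [0, 0, -0.0]], [0, [-0.0025, -0.0001, 0], [0, 0, -0.1]], [0, [-0.0025, -0.0, 0], [0, 0, -0.1]], [0, [-0.0025, -0.0002, 0], [0, 0, -0.2]]]
```

Emit:
arm_command --increments '[[0,[-0.0025,0,0],[0,0,0]],[0,[-0.0025,0,0],[0,0,0]],[0,[-0.0025,0,0],[0,0,0]],[0,[-0.0025,0,0],[0,0,0]],[0,[-0.0025,0,0],[0,0,0]]]'

```text
time_s: 8.45
tcp_pos: [0.5103, -0.1995, 0.0493]
tool_rot: [-0.0, -0.438, 0.899, -0.0]
ft_force: [-2.3, -2.5, -0.0]
grip_width: 0.0002
```

Emit:
arm_command --increments '[[0,[-0.002,0,0],[0,0,0]],[0,[-0.002,0,0],[0,0,0]]]'

```text
time_s: 8.7
tcp_pos: [0.5127, -0.1964, 0.0493]
tool_rot: [-0.0, -0.438, 0.899, 0.0]
ft_force: [-2.1, -2.4, 0.5]
grip_width: -0.0001
```

Emit:
arm_command --increments '[[0,[-0.002,0,0],[0,0,0]],[0,[-0.002,0,0],[0,0,0]]]'

```text
time_s: 8.95
tcp_pos: [0.5152, -0.1932, 0.0493]
tool_rot: [-0.0, -0.438, 0.899, -0.0]
ft_force: [-0.6, -1.7, 0.3]
grip_width: -0.0001
```

Emit:
arm_command --increments '[[0,[-0.002,0,0],[0,0,0]],[0,[-0.002,0,0],[0,0,0]]]'

```text
time_s: 9.2
tcp_pos: [0.5176, -0.19, 0.0493]
tool_rot: [-0.0, -0.438, 0.899, 0.0]
ft_force: [-1.2, -3.1, 0.8]
grip_width: 0.0001
```

```bash
python3 path.py 11 2 10
```

```text
t 9.2 sA -34.6 lat 0.0 dh -0.4 z 49.3 F [-1.2 -3.1  0.8]
[[0, [-0.0021, -0.0002, 0], [0, 0, -0.6]], [0, [-0.002, -0.0002, 0], [0, 0, -0.3]], [0, [-0.002, -0.0002, 0], [0, 0, -0.3]], [0, [-0.002, -0.0003, 0], [0, 0, -0.4]], [0, [-0.002, -0.0003, 0], [0, 0, -0.5]], [0, [-0.002, -0.0004, 0], [0, 0, -0.5]], [0, [-0.002, -0.0004, 0], [0, 0, -0.5]], [0, [-0.002, -0.0005, 0], [0, 0, -0.7]], [0, [-0.002, -0.0005, 0], [0, 0, -0.6]], [0, [-0.0019, -0.0006, 0], [0, 0, -0.8]]]
```

Emit:
arm_command --increments '[[0,[-0.0021,-0.0002,0],[0,0,-0.6]],[0,[-0.002,-0.0002,0],[0,0,-0.3]],[0,[-0.002,-0.0002,0],[0,0,-0.3]]]'

```text
time_s: 9.57
tcp_pos: [0.5218, -0.1856, 0.0493]
tool_rot: [-0.0, -0.448, 0.894, 0.0]
ft_force: [-1.5, -1.8, -0.0]
grip_width: -0.0002
```

Emit:
arm_command --increments '[[0,[-0.002,-0.0003,0],[0,0,-0.4]],[0,[-0.002,-0.0003,0],[0,0,-0.5]]]'

```text
time_s: 9.82
tcp_pos: [0.5247, -0.1827, 0.0493]
tool_rot: [-0.0, -0.455, 0.89, 0.0]
ft_force: [-1.9, -2.5, 1.5]
grip_width: -0.0001
```

Emit:
arm_command --increments '[[0,[-0.002,-0.0004,0],[0,0,-0.5]],[0,[-0.002,-0.0004,0],[0,0,-0.5]]]'

```text
time_s: 10.07
tcp_pos: [0.5276, -0.18, 0.0493]
tool_rot: [-0.0, -0.463, 0.886, -0.0]
ft_force: [-2.0, -3.0, 0.4]
grip_width: 0.0
```

Emit:
arm_command --increments '[[0,[-0.002,-0.0005,0],[0,0,-0.7]],[0,[-0.002,-0.0005,0],[0,0,-0.6]]]'

```text
time_s: 10.32
tcp_pos: [0.5308, -0.1772, 0.0493]
tool_rot: [0.0, -0.473, 0.881, 0.0]
ft_force: [-1.7, -2.6, 1.0]
grip_width: 0.0003
```

```bash
python3 path.py 11 2 10
```

```text
t 10.3 sA -16.6 lat -0.1 dh -0.0 z 49.3 F [-1.7 -2.6  1. ]
[[0, [-0.002, -0.0005, 0], [0, 0, -0.7]], [0, [-0.0019, -0.0007, 0], [0, 0, -0.8]], [0, [-0.002, -0.0007, 0], [0, 0, -0.9]], [0, [-0.002, -0.0008, 0], [0, 0, -0.8]], [0, [-0.002, -0.0008, 0], [0, 0, -1.0]], [0, [-0.002, -0.0009, 0], [0, 0, -1.0]], [0, [-0.002, -0.0009, 0], [0, 0, -1.0]], [0, [-0.002, -0.0011, 0], [0, 0, -1.1]], [0, [-0.0019, -0.001, 0], [0, 0, -1.2]], [0, [-0.002, -0.0011, 0], [0, 0, -1.1]]]
```

Emit:
arm_command --increments '[[0,[-0.002,-0.0005,0],[0,0,-0.7]],[0,[-0.0019,-0.0007,0],[0,0,-0.8]],[0,[-0.002,-0.0007,0],[0,0,-0.9]]]'

```text
time_s: 10.7
tcp_pos: [0.5355, -0.1734, 0.0493]
tool_rot: [-0.0, -0.491, 0.871, -0.0]
ft_force: [-2.0, -3.7, 0.2]
grip_width: 0.0001
```

Emit:
arm_command --increments '[[0,[-0.002,-0.0008,0],[0,0,-0.8]],[0,[-0.002,-0.0008,0],[0,0,-1.0]],[0,[-0.002,-0.0009,0],[0,0,-1.0]]]'

```text
time_s: 11.08
tcp_pos: [0.5409, -0.1694, 0.0493]
tool_rot: [0.0, -0.513, 0.859, -0.0]
ft_force: [-1.1, -2.3, 0.3]
grip_width: 0.0001
```

Emit:
arm_command --increments '[[0,[-0.002,-0.0009,0],[0,0,-1.0]],[0,[-0.002,-0.0011,0],[0,0,-1.1]],[0,[-0.0019,-0.001,0],[0,0,-1.2]]]'

```text
time_s: 11.45
tcp_pos: [0.5462, -0.1656, 0.0493]
tool_rot: [-0.0, -0.537, 0.843, -0.0]
ft_force: [-1.7, -2.6, 0.8]
grip_width: -0.0001
```

```bash
python3 path.py 11 2 10; python3 - <<'E'
from h import *
im,_=snap('side'); im2,_=snap('scene')
a=cv2.resize(im[150:290,200:340],(400,400),interpolation=cv2.INTER_CUBIC);b=cv2.resize(im2[140:280,220:380],(457,400),interpolation=cv2.INTER_CUBIC)
cv2.imwrite('pics/mid1.png',np.hstack([a,b[:,:400]]))
E
```

```text
t 11.4 sA 1.4 lat -0.1 dh 0.0 z 49.3 F [-1.7 -2.6  0.8]
[[0, [-0.0021, -0.001, 0], [0, 0, -1.1]], [0, [-0.0019, -0.0011, 0], [0, 0, -1.1]], [0, [-0.002, -0.0011, 0], [0, 0, -1.2]], [0, [-0.002, -0.0011, 0], [0, 0, -1.1]], [0, [-0.0019, -0.001, 0], [0, 0, -1.2]], [0, [-0.002, -0.0011, 0], [0, 0, -1.1]], [0, [-0.002, -0.0011, 0], [0, 0, -1.2]], [0, [-0.0019, -0.0011, 0], [0, 0, -1.1]], [0, [-0.002, -0.0011, 0], [0, 0, -1.2]], [0, [-0.002, -0.001, 0], [0, 0, -1.1]]]
```

View pics/mid1.png

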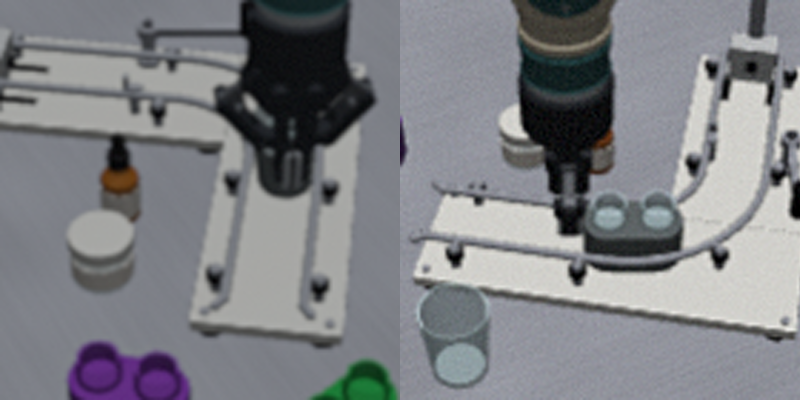

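The carrier is in the bend, flat, with the finger on its tail at right-half (570,215). Push force is about 3 N. I'll keep following the arc.

Emit:
arm_command --increments '[[0,[-0.0021,-0.001,0],[0,0,-1.1]],[0,[-0.0019,-0.0011,0],[0,0,-1.1]],[0,[-0.002,-0.0011,0],[0,0,-1.2]],[0,[-0.002,-0.0011,0],[0,0,-1.1]]]'

```text
time_s: 12.05
tcp_pos: [0.5533, -0.1599, 0.0493]
tool_rot: [0.0, -0.57, 0.822, 0.0]
ft_force: [-1.5, -2.1, 0.4]
grip_width: 0.0003
```

Emit:
arm_command --increments '[[0,[-0.0019,-0.001,0],[0,0,-1.2]],[0,[-0.002,-0.0011,0],[0,0,-1.1]],[0,[-0.002,-0.0011,0],[0,0,-1.2]],[0,[-0.0019,-0.0011,0],[0,0,-1.1]]]'

```text
time_s: 12.55
tcp_pos: [0.5599, -0.1539, 0.0493]
tool_rot: [0.0, -0.602, 0.798, -0.0]
ft_force: [-0.8, -3.4, -0.5]
grip_width: -0.0001
```

Emit:
arm_command --increments '[[0,[-0.002,-0.0011,0],[0,0,-1.2]],[0,[-0.002,-0.001,0],[0,0,-1.1]],[0,[-0.002,-0.0011,0],[0,0,-1.2]],[0,[-0.002,-0.0011,0],[0,0,-1.1]]]'

```text
time_s: 13.05
tcp_pos: [0.566, -0.1472, 0.0493]
tool_rot: [0.0, -0.634, 0.773, -0.0]
ft_force: [-0.7, -4.0, 0.6]
grip_width: -0.0005
```

```bash
python3 path.py 11 2 10
```

```text
t 13.1 sA 25.6 lat 0.1 dh -0.1 z 49.3 F [-0.7 -4.   0.6]
[[0, [-0.002, -0.0012, 0], [0, 0, -1.3]], [0, [-0.002, -0.0011, 0], [0, 0, -1.1]], [0, [-0.0019, -0.001, 0], [0, 0, -1.2]], [0, [-0.002, -0.0011, 0], [0, 0, -1.1]], [0, [-0.002, -0.0011, 0], [0, 0, -1.2]], [0, [-0.0019, -0.0011, 0], [0, 0, -1.1]], [0, [-0.002, -0.0011, 0], [0, 0, -1.1]], [0, [-0.002, -0.001, 0], [0, 0, -1.2]], [0, [-0.0019, -0.0011, 0], [0, 0, -1.1]], [0, [-0.002, -0.0011, 0], [0, 0, -1.2]]]
```

Emit:
arm_command --increments '[[0,[-0.002,-0.0012,0],[0,0,-1.3]],[0,[-0.002,-0.0011,0],[0,0,-1.1]],[0,[-0.0019,-0.001,0],[0,0,-1.2]],[0,[-0.002,-0.0011,0],[0,0,-1.1]]]'

```text
time_s: 13.55
tcp_pos: [0.5717, -0.1401, 0.0493]
tool_rot: [0.0, -0.665, 0.747, -0.0]
ft_force: [-0.2, -3.3, 0.0]
grip_width: 0.0001
```

Emit:
arm_command --increments '[[0,[-0.002,-0.0011,0],[0,0,-1.2]],[0,[-0.0019,-0.0011,0],[0,0,-1.1]],[0,[-0.002,-0.0011,0],[0,0,-1.1]],[0,[-0.002,-0.001,0],[0,0,-1.2]]]'

```text
time_s: 14.05
tcp_pos: [0.5767, -0.1327, 0.0493]
tool_rot: [0.0, -0.694, 0.719, -0.0]
ft_force: [-1.0, -2.6, -0.3]
grip_width: 0.0001
```

Emit:
arm_command --increments '[[0,[-0.0019,-0.0011,0],[0,0,-1.1]],[0,[-0.002,-0.0011,0],[0,0,-1.2]],[0,[-0.002,-0.0011,0],[0,0,-1.1]],[0,[-0.002,-0.0011,0],[0,0,-1.2]]]'

```text
time_s: 14.55
tcp_pos: [0.5811, -0.1247, 0.0493]
tool_rot: [-0.0, 0.723, -0.691, 0.0]
ft_force: [-0.6, -2.4, -0.4]
grip_width: -0.0004
```

Emit:
arm_command --increments '[[0,[-0.0019,-0.0011,0],[0,0,-1.1]],[0,[-0.002,-0.0011,0],[0,0,-1.2]],[0,[-0.002,-0.0011,0],[0,0,-1.1]],[0,[-0.002,-0.0011,0],[0,0,-1.2]]]'

```text
time_s: 15.05
tcp_pos: [0.5849, -0.1165, 0.0493]
tool_rot: [-0.0, 0.75, -0.661, 0.0]
ft_force: [0.5, -2.9, -1.0]
grip_width: 0.0001
```

```bash
python3 path.py 11 2 10
```

```text
t 15.1 sA 57.8 lat -0.0 dh -0.1 z 49.3 F [ 0.5 -2.9 -1. ]
[[0, [-0.002, -0.001, 0], [0, 0, -1.2]], [0, [-0.002, -0.0011, 0], [0, 0, -1.2]], [0, [-0.0019, -0.0011, 0], [0, 0, -1.1]], [0, [-0.002, -0.0011, 0], [0, 0, -1.1]], [0, [-0.002, -0.0011, 0], [0, 0, -1.2]], [0, [-0.0019, -0.001, 0], [0, 0, -1.1]], [0, [-0.002, -0.0011, 0], [0, 0, -1.2]], [0, [-0.002, -0.0011, 0], [0, 0, -1.1]], [0, [-0.0019, -0.0011, 0], [0, 0, -1.2]], [0, [-0.002, -0.0011, 0], [0, 0, -1.1]]]
```

Emit:
arm_command --increments '[[0,[-0.002,-0.001,0],[0,0,-1.2]],[0,[-0.002,-0.0011,0],[0,0,-1.2]],[0,[-0.0019,-0.0011,0],[0,0,-1.1]],[0,[-0.002,-0.0011,0],[0,0,-1.1]]]'

```text
time_s: 15.55
tcp_pos: [0.5879, -0.1082, 0.0494]
tool_rot: [0.0, 0.776, -0.631, 0.0]
ft_force: [0.8, -3.9, -0.0]
grip_width: 0.0
```

Emit:
arm_command --increments '[[0,[-0.002,-0.0011,0],[0,0,-1.2]],[0,[-0.0019,-0.001,0],[0,0,-1.1]],[0,[-0.002,-0.0011,0],[0,0,-1.2]],[0,[-0.002,-0.0011,0],[0,0,-1.1]]]'

```text
time_s: 16.05
tcp_pos: [0.5902, -0.0994, 0.0493]
tool_rot: [-0.0, 0.801, -0.599, 0.0]
ft_force: [0.0, -2.9, -0.6]
grip_width: 0.0001
```

Emit:
arm_command --increments '[[0,[-0.0019,-0.0011,0],[0,0,-1.2]],[0,[-0.002,-0.0011,0],[0,0,-1.1]],[0,[-0.002,-0.0011,0],[0,0,-1.2]],[0,[-0.002,-0.0011,0],[0,0,-1.1]]]'

```text
time_s: 16.55
tcp_pos: [0.592, -0.0906, 0.0493]
tool_rot: [-0.0, 0.824, -0.567, 0.0]
ft_force: [0.8, -2.3, 0.1]
grip_width: 0.0
```

Emit:
arm_command --increments '[[0,[-0.0019,-0.0011,0],[0,0,-1.2]],[0,[-0.002,-0.0011,0],[0,0,-1.1]],[0,[-0.002,-0.0011,0],[0,0,-1.2]],[0,[-0.002,-0.0011,0],[0,0,-1.1]]]'

```text
time_s: 17.05
tcp_pos: [0.5929, -0.0815, 0.0493]
tool_rot: [-0.0, 0.846, -0.533, 0.0]
ft_force: [1.2, -2.4, -0.8]
grip_width: -0.0
```

Emit:
arm_command --increments '[[0,[-0.0019,-0.0011,0],[0,0,-1.2]],[0,[-0.002,-0.0011,0],[0,0,-1.1]],[0,[-0.002,-0.0011,0],[0,0,-1.2]],[0,[-0.002,-0.0011,0],[0,0,-1.1]]]'

```text
time_s: 17.55
tcp_pos: [0.5932, -0.0725, 0.0494]
tool_rot: [-0.0, 0.867, -0.499, 0.0]
ft_force: [1.1, -2.5, 0.6]
grip_width: 0.0001
```

```bash
python3 path.py 11 2.5 10
```

```text
t 17.6 sA 98.0 lat -0.1 dh -0.1 z 49.4 F [ 1.1 -2.5  0.6]
[[0, [-0.0025, -0.0012, 0], [0, 0, -1.5]], [0, [-0.0025, -0.0013, 0], [0, 0, -1.5]], [0, [-0.0025, -0.0014, 0], [0, 0, -1.4]], [0, [-0.0024, -0.0013, 0], [0, 0, -1.4]], [0, [-0.0025, -0.0014, 0], [0, 0, -1.5]], [0, [-0.0025, -0.0013, 0], [0, 0, -1.4]], [0, [-0.0024, -0.0014, 0], [0, 0, -1.4]], [0, [-0.0025, -0.0013, 0], [0, 0, -1.4]], [0, [-0.0024, -0.0012, 0], [0, 0, -1.3]], [0, [-0.0025, -0.0012, 0], [0, 0, -1.2]]]
```

Emit:
arm_command --increments '[[0,[-0.0025,-0.0012,0],[0,0,-1.5]],[0,[-0.0025,-0.0013,0],[0,0,-1.5]],[0,[-0.0025,-0.0014,0],[0,0,-1.4]],[0,[-0.0024,-0.0013,0],[0,0,-1.4]]]'

```text
time_s: 18.05
tcp_pos: [0.5924, -0.0613, 0.0493]
tool_rot: [-0.0, 0.891, -0.454, 0.0]
ft_force: [2.4, -3.2, -0.5]
grip_width: -0.0003
```

Emit:
arm_command --increments '[[0,[-0.0025,-0.0014,0],[0,0,-1.5]],[0,[-0.0025,-0.0013,0],[0,0,-1.4]],[0,[-0.0024,-0.0014,0],[0,0,-1.4]]]'

```text
time_s: 18.42
tcp_pos: [0.591, -0.0529, 0.0493]
tool_rot: [-0.0, 0.907, -0.42, -0.0]
ft_force: [2.2, -2.0, -0.5]
grip_width: 0.0
```

Emit:
arm_command --increments '[[0,[-0.0025,-0.0013,0],[0,0,-1.4]],[0,[-0.0024,-0.0012,0],[0,0,-1.3]],[0,[-0.0025,-0.0012,0],[0,0,-1.2]]]'

```text
time_s: 18.8
tcp_pos: [0.5889, -0.0449, 0.0493]
tool_rot: [-0.0, 0.921, -0.389, 0.0]
ft_force: [1.0, -2.7, 0.3]
grip_width: 0.0002
```

```bash
python3 path.py 11 2.5 10; python3 path.py 11 2.5 24|tail -1|cut -c 400-
```

```text
t 18.8 sA 123.0 lat 0.0 dh 0.0 z 49.3 F [ 1.  -2.7  0.3]
[[0, [-0.0024, -0.0012, 0], [0, 0, -1.1]], [0, [-0.0025, -0.001, 0], [0, 0, -1.0]], [0, [-0.0024, -0.001, 0], [0, 0, -0.9]], [0, [-0.0025, -0.001, 0], [0, 0, -0.9]], [0, [-0.0025, -0.0008, 0], [0, 0, -0.8]], [0, [-0.0025, -0.0008, 0], [0, 0, -0.6]], [0, [-0.0024, -0.0007, 0], [0, 0, -0.7]], [0, [-0.0025, -0.0006, 0], [0, 0, -0.5]], [0, [-0.0025, -0.0005, 0], [0, 0, -0.4]], [0, [-0.0025, -0.0004, 0], [0, 0, -0.4]]]
0], [0, 0, -0.4]], [0, [-0.0025, -0.0004, 0], [0, 0, -0.2]], [0, [-0.0025, -0.0002, 0], [0, 0, -0.2]], [0, [-0.0025, -0.0001, 0], [0, 0, -0.1]], [0, [-0.0025, -0.0, 0], [0, 0, -0.0]], [0, [-0.0025, -0.0, 0], [0, 0, -0.0]], [0, [-0.0025, -0.0, 0], [0, 0, -0.0]], [0, [-0.0025, -0.0, 0], [0, 0, -0.0]], [0, [-0.0025, -0.0, 0], [0, 0, -0.0]], [0, [-0.0025, -0.0, 0], [0, 0, -0.0]], [0, [-0.0025, -0.0, 0], [0, 0, -0.0]], [0, [-0.0025, -0.0, 0], [0, 0, -0.0]], [0, [-0.0025, -0.0, 0], [0, 0, -0.0]], [0, [-0.0025, -0.0, 0], [0, 0, -0.0]], [0, [-0.0025, -0.0, 0], [0, 0, -0.0]]]
```

Emit:
arm_command --increments '[[0,[-0.0024,-0.0012,0],[0,0,-1.1]],[0,[-0.0025,-0.001,0],[0,0,-1.0]],[0,[-0.0024,-0.001,0],[0,0,-0.9]],[0,[-0.0025,-0.001,0],[0,0,-0.9]]]'

```text
time_s: 19.3
tcp_pos: [0.5848, -0.0351, 0.0493]
tool_rot: [-0.0, 0.934, -0.358, -0.0]
ft_force: [2.0, -2.1, -0.4]
grip_width: -0.0002
```

Emit:
arm_command --increments '[[0,[-0.0025,-0.0008,0],[0,0,-0.8]],[0,[-0.0025,-0.0008,0],[0,0,-0.6]],[0,[-0.0024,-0.0007,0],[0,0,-0.7]],[0,[-0.0025,-0.0006,0],[0,0,-0.5]]]'

```text
time_s: 19.8
tcp_pos: [0.5792, -0.0265, 0.0493]
tool_rot: [-0.0, 0.942, -0.337, 0.0]
ft_force: [2.3, -1.2, -0.0]
grip_width: -0.0002
```

Emit:
arm_command --increments '[[0,[-0.0025,-0.0005,0],[0,0,-0.4]],[0,[-0.0025,-0.0004,0],[0,0,-0.4]],[0,[-0.0025,-0.0004,0],[0,0,-0.2]],[0,[-0.0025,-0.0002,0],[0,0,-0.2]]]'

```text
time_s: 20.3
tcp_pos: [0.5723, -0.0191, 0.0493]
tool_rot: [-0.0, 0.945, -0.327, 0.0]
ft_force: [2.1, -1.0, -1.0]
grip_width: 0.0003
```

Emit:
arm_command --increments '[[0,[-0.0025,-0.0001,0],[0,0,-0.1]],[0,[-0.0025,0,0],[0,0,0]],[0,[-0.0025,0,0],[0,0,0]],[0,[-0.0025,0,0],[0,0,0]]]'

```text
time_s: 20.8
tcp_pos: [0.5645, -0.0128, 0.0493]
tool_rot: [0.0, 0.945, -0.326, 0.0]
ft_force: [1.7, -1.9, -0.2]
grip_width: -0.0002
```

Emit:
arm_command --increments '[[0,[-0.0025,0,0],[0,0,0]],[0,[-0.0025,0,0],[0,0,0]],[0,[-0.0025,0,0],[0,0,0]],[0,[-0.0025,0,0],[0,0,0]]]'

```text
time_s: 21.3
tcp_pos: [0.5566, -0.0067, 0.0493]
tool_rot: [-0.0, 0.945, -0.326, 0.0]
ft_force: [1.4, -1.6, 0.2]
grip_width: -0.0004
```

```bash
python3 path.py 11 2.5 3
```

```text
t 21.3 sA 173.0 lat 0.1 dh -0.1 z 49.3 F [ 1.4 -1.6  0.2]
[[0, [-0.0025, -0.0001, 0], [0, 0, -0.1]], [0, [-0.0025, 0.0, 0], [0, 0, -0.0]], [0, [-0.0025, 0.0, 0], [0, 0, -0.0]]]
```

Emit:
arm_command --increments '[[0,[-0.003,0,0],[0,0,0]],[0,[-0.003,0,0],[0,0,0]],[0,[-0.003,0,0],[0,0,0]],[0,[-0.003,0,0],[0,0,0]],[0,[-0.003,0,0],[0,0,0]],[0,[-0.003,0,0],[0,0,0]],[0,[-0.003,0,0],[0,0,0]]]'

```text
time_s: 22.18
tcp_pos: [0.5401, 0.0063, 0.0493]
tool_rot: [-0.0, 0.945, -0.326, -0.0]
ft_force: [1.5, -1.3, -0.4]
grip_width: -0.0001
```

Emit:
arm_command --increments '[[0,[-0.003,0,0],[0,0,0]],[0,[-0.003,0,0],[0,0,0]],[0,[-0.003,0,0],[0,0,0]],[0,[-0.003,0,0],[0,0,0]],[0,[-0.003,0,0],[0,0,0]],[0,[-0.003,0,0],[0,0,0]],[0,[-0.003,0,0],[0,0,0]]]'

```text
time_s: 23.05
tcp_pos: [0.5236, 0.0193, 0.0493]
tool_rot: [-0.0, 0.945, -0.326, 0.0]
ft_force: [2.2, -2.1, 0.6]
grip_width: 0.0001
```

```bash
python3 path.py 11 2.5 1; python3 - <<'E'
from h import *
im,_=snap('side'); im2,_=snap('scene')
a=cv2.resize(im[90:230,160:300],(400,400),interpolation=cv2.INTER_CUBIC);b=cv2.resize(im2[130:270,250:390],(400,400),interpolation=cv2.INTER_CUBIC)
cv2.imwrite('pics/mid2.png',np.hstack([a,b]))
E
```

```text
t 23.1 sA 215.0 lat 0.0 dh -0.1 z 49.3 F [ 2.2 -2.1  0.6]
[[0, [-0.0025, -0.0, 0], [0, 0, -0.1]]]
```

View pics/mid2.png

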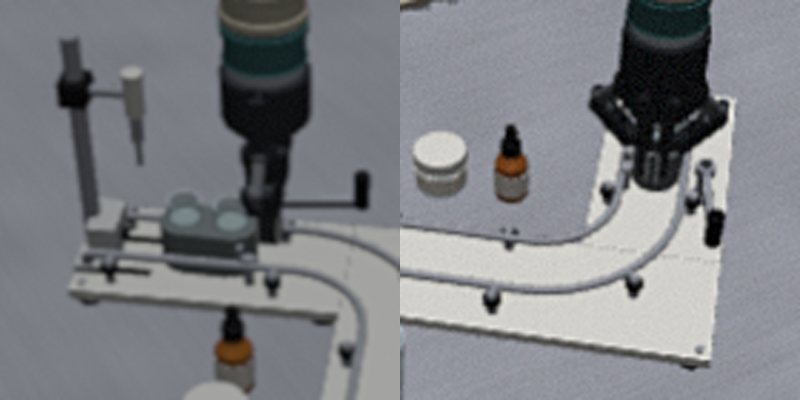

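Carrier is straight in the exit leg, about 30 mm short of the stop (left half, nose x≈162, face x≈128). The nozzle and gate are clear, so I'll approach slowly.

Emit:
arm_command --increments '[[0,[-0.002,0,0],[0,0,0]],[0,[-0.002,0,0],[0,0,0]],[0,[-0.002,0,0],[0,0,0]],[0,[-0.002,0,0],[0,0,0]],[0,[-0.002,0,0],[0,0,0]]]'

```text
time_s: 23.78
tcp_pos: [0.5157, 0.0254, 0.0493]
tool_rot: [0.0, 0.945, -0.326, -0.0]
ft_force: [2.0, -1.4, -0.0]
grip_width: 0.0002
```

Emit:
arm_command --increments '[[0,[-0.0015,0,0],[0,0,0]],[0,[-0.0015,0,0],[0,0,0]],[0,[-0.0015,0,0],[0,0,0]],[0,[-0.0015,0,0],[0,0,0]]]'

```text
time_s: 24.28
tcp_pos: [0.5111, 0.0291, 0.0493]
tool_rot: [-0.0, 0.945, -0.326, 0.0]
ft_force: [1.5, -1.4, 0.1]
grip_width: 0.0003
```

Emit:
arm_command --increments '[[0,[-0.0015,0,0],[0,0,0]],[0,[-0.0015,0,0],[0,0,0]],[0,[-0.0015,0,0],[0,0,0]]]'

```text
time_s: 24.65
tcp_pos: [0.5075, 0.0318, 0.0493]
tool_rot: [-0.0, 0.945, -0.326, 0.0]
ft_force: [2.1, -1.9, 0.1]
grip_width: -0.0
```

Emit:
arm_command --increments '[[0,[-0.001,0,0],[0,0,0]],[0,[-0.001,0,0],[0,0,0]],[0,[-0.001,0,0],[0,0,0]]]'

```text
time_s: 25.02
tcp_pos: [0.5052, 0.0337, 0.0493]
tool_rot: [-0.0, 0.945, -0.326, 0.0]
ft_force: [3.0, -1.2, 0.2]
grip_width: 0.0001
```

```bash
python3 path.py 11 2.5 1
```

```text
t 25.0 sA 238.4 lat -0.0 dh -0.1 z 49.3 F [ 3.  -1.2  0.2]
[[0, [-0.0025, 0.0, 0], [0, 0, -0.1]]]
```

Emit:
arm_command --increments '[[0,[-0.001,0,0],[0,0,0]],[0,[-0.001,0,0],[0,0,0]]]'

```text
time_s: 25.28
tcp_pos: [0.5036, 0.0349, 0.0493]
tool_rot: [-0.0, 0.945, -0.326, 0.0]
ft_force: [1.2, -0.7, -0.8]
grip_width: -0.0003
```

Emit:
arm_command --increments '[[0,[-0.001,0,0],[0,0,0]],[0,[-0.001,0,0],[0,0,0]]]'

```text
time_s: 25.52
tcp_pos: [0.502, 0.0362, 0.0493]
tool_rot: [0.0, 0.945, -0.326, -0.0]
ft_force: [2.9, -1.6, -0.2]
grip_width: -0.0002
```

Emit:
arm_command --increments '[[0,[-0.001,0,0],[0,0,0]],[0,[-0.001,0,0],[0,0,0]]]'

```text
time_s: 25.78
tcp_pos: [0.5005, 0.0374, 0.0493]
tool_rot: [0.0, 0.945, -0.326, 0.0]
ft_force: [1.5, -0.7, -1.1]
grip_width: 0.0003
```

Emit:
arm_command --increments '[[0,[-0.001,0,0],[0,0,0]],[0,[-0.001,0,0],[0,0,0]]]'

```text
time_s: 26.02
tcp_pos: [0.4989, 0.0386, 0.0493]
tool_rot: [0.0, 0.945, -0.326, 0.0]
ft_force: [2.2, -3.2, 0.2]
grip_width: 0.0001
```

```bash
python3 path.py 11 2.5 1
```

```text
t 26.0 sA 246.4 lat -0.0 dh -0.1 z 49.3 F [ 2.2 -3.2  0.2]
[[0, [-0.0025, 0.0, 0], [0, 0, -0.1]]]
```

Emit:
arm_command --increments '[[0,[-0.0005,0,0],[0,0,0]],[0,[-0.0005,0,0],[0,0,0]]]'

```text
time_s: 26.28
tcp_pos: [0.4981, 0.0392, 0.0493]
tool_rot: [0.0, 0.945, -0.326, 0.0]
ft_force: [2.3, -1.3, 0.2]
grip_width: 0.0002
```

Emit:
arm_command --increments '[[0,[-0.0005,0,0],[0,0,0]],[0,[-0.0005,0,0],[0,0,0]]]'

```text
time_s: 26.52
tcp_pos: [0.4973, 0.0398, 0.0493]
tool_rot: [0.0, 0.945, -0.326, 0.0]
ft_force: [2.2, -2.1, -0.3]
grip_width: -0.0
```

Emit:
arm_command --increments '[[0,[-0.0005,0,0],[0,0,0]],[0,[-0.0005,0,0],[0,0,0]]]'

```text
time_s: 26.78
tcp_pos: [0.4966, 0.0404, 0.0493]
tool_rot: [0.0, 0.945, -0.326, 0.0]
ft_force: [3.2, -2.0, -0.8]
grip_width: -0.0001
```

Emit:
arm_command --increments '[[0,[-0.0005,0,0],[0,0,0]]]'

```text
time_s: 26.9
tcp_pos: [0.4961, 0.0407, 0.0493]
tool_rot: [0.0, 0.945, -0.326, 0.0]
ft_force: [2.5, -1.9, -0.3]
grip_width: 0.0
```

Emit:
arm_command --increments '[[0,[-0.0005,0,0],[0,0,0]]]'

```text
time_s: 27.02
tcp_pos: [0.496, 0.0408, 0.0494]
tool_rot: [0.0, 0.945, -0.326, 0.0]
ft_force: [2.9, -3.2, -1.4]
grip_width: -0.0001
```

Emit:
arm_command --increments '[[0,[-0.0005,0,0],[0,0,0]]]'

```text
time_s: 27.15
tcp_pos: [0.4961, 0.0409, 0.0495]
tool_rot: [0.0, 0.945, -0.326, 0.001]
ft_force: [3.8, -2.8, -2.6]
grip_width: 0.0002
```

Emit:
arm_command --increments '[[0,[-0.0005,0,0],[0,0,0]]]'

```text
time_s: 27.28
tcp_pos: [0.4962, 0.041, 0.0496]
tool_rot: [0.0, 0.945, -0.327, 0.001]
ft_force: [5.3, -3.4, -1.3]
grip_width: -0.0
```

Emit:
arm_command --increments '[[0,[-0.0005,0,0],[0,0,0]]]'

```text
time_s: 27.4
tcp_pos: [0.4962, 0.0411, 0.0497]
tool_rot: [0.0, 0.945, -0.327, 0.002]
ft_force: [6.2, -4.9, -2.7]
grip_width: 0.0001
```

Emit:
arm_command --increments '[[0,[-0.0003,0,0],[0,0,0]],[0,[0,0,0],[0,0,0]]]'

```text
time_s: 27.65
tcp_pos: [0.4962, 0.0412, 0.0498]
tool_rot: [0.001, 0.945, -0.327, 0.002]
ft_force: [4.9, -4.5, -1.9]
grip_width: -0.0002
```

```bash
python3 path.py 11 2.5 1; python3 - <<'E'
from h import *
im,_=snap('side'); im2,_=snap('scene')
a=cv2.resize(im[120:220,170:270],(400,400),interpolation=cv2.INTER_CUBIC);b=cv2.resize(im2[130:230,290:390],(400,400),interpolation=cv2.INTER_CUBIC)
cv2.imwrite('pics/stop.png',np.hstack([a,b]))
E
```

```text
t 27.6 sA 250.0 lat -0.4 dh -0.1 z 49.8 F [ 4.9 -4.5 -1.9]
[[0, [-0.0024, 0.0004, 0], [0, 0, -0.1]]]
```

View pics/stop.png

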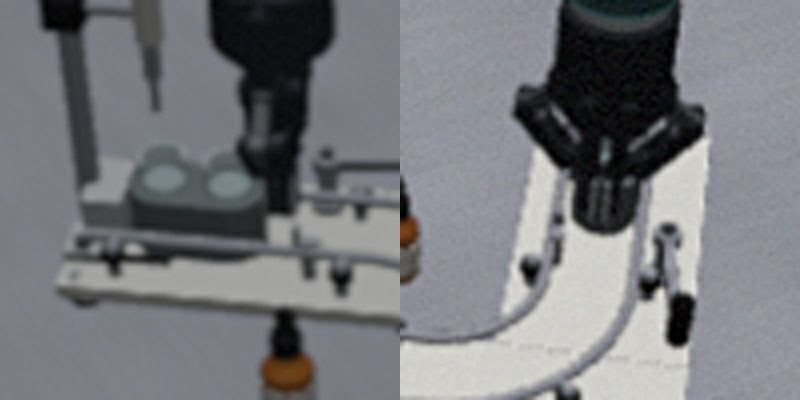

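The carrier sits against the stop face at left-half (130,205), and 7–8 N doesn't move it any further. Now I'll back off, lift, and go to the outer side of the gate knob.

Emit:
arm_command --increments '[[0,[0.002,0,0],[0,0,0]],[0,[0.008,0,0],[0,0,0]],[0,[0.02,0,0],[0,0,0]],[0,[0,0,-0.04],[0,0,0]],[0,[0,0,-0.04],[0,0,0]],[0,[0.022,-0.033,0],[0,0,0]],[0,[0.022,-0.033,0],[0,0,0]],[0,[0.022,-0.033,0],[0,0,0]],[0,[0,0,0],[0,0,-6]],[0,[0,0,0],[0,0,-6]]]'

```text
time_s: 29.0
tcp_pos: [0.6319, 0.0606, 0.1286]
tool_rot: [-0.0, 0.975, -0.224, -0.001]
ft_force: [-0.2, 0.6, 0.1]
grip_width: 0.0002
```

```bash
cat > gate.py <<'E'
from h import *
import sys
g=float(sys.argv[1])/1e3; f1,f2,n=map(float,sys.argv[2:5])
p,h,s=now(); hx=h+np.pi; post=np.array([.148,.138])
v=p-post; print('t',s['time_s'],'p',np.round(p*1e3,1),'tool x heading',np.degrees(hx)%360,'z',s['tcp_pos'][2],'F',np.round(s['ft_force'],1))
rows=[]
for a in np.radians(np.linspace(f1,f2,int(n))):
    q=post+.09*np.array([np.cos(a),np.sin(a)])-g*np.array([np.sin(a),-np.cos(a)])
    fx=np.array([np.cos(hx),np.sin(hx)]); fy=np.array([fx[1],-fx[0]]); d=q-p
    dx,dy=round(float(d@fx),4),round(float(d@fy),4); da=(a-hx+np.pi)%(2*np.pi)-np.pi; t=round(float(-np.degrees(da)),1)
    rows.append([0,[dx,dy,0],[0,0,t]]); p=p+dx*fx+dy*fy; hx-=np.radians(t)
print(rows)
E
python3 gate.py 33 282 282 1
python3 - <<'E'
from h import *
im,s=snap('wrist','wrist2.png'); a,_=snap('scene','scene2.png')
print(proj('wrist',[[*toworld((.166,.052),T)[0],.086],[*toworld((.1,.17),T)[0],.064]],s))
E
```

```text
t 29.0 p [199.2  64. ] tool x heading 282.09623299019216 z 0.12863664012998857 F [-0.2  0.6  0.1]
[[0, [0.007, 0.0017, 0], [0, 0, 0.1]]]
[[341.83143242 231.10389572]
 [380.80713145 379.08042792]]
```

View pics/wrist2.png

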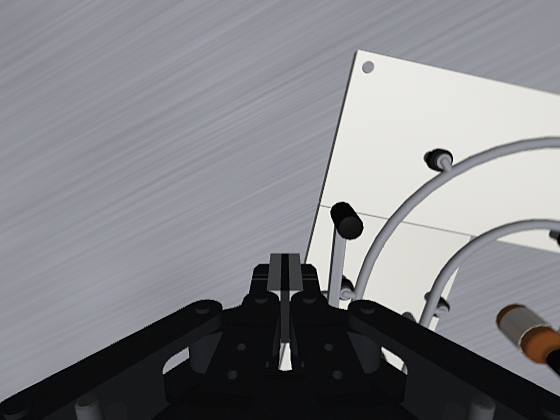

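The wrist view shows the knob's top at about (349,228), predicted (342,231), so it stands a few mm farther from the finger. Lowering beside it is safe.

Emit:
arm_command --increments '[[0,[0.007,0,0.02],[0,0,0]],[0,[0,0,0.022],[0,0,0]],[0,[0,0,0.02],[0,0,0]],[0,[0,0.003,0],[0,0,0]],[0,[0,0.003,0],[0,0,0]]]'

```text
time_s: 29.72
tcp_pos: [0.6347, 0.0519, 0.0671]
tool_rot: [0.0, 0.974, -0.226, -0.0]
ft_force: [0.9, -0.6, 0.3]
grip_width: 0.0002
```

```bash
python3 -c "
from h import *
s=None
" ; python3 gate.py 23 277 232 10
```

```text
t 29.725 p [194.1  56.5] tool x heading 281.85188952484896 z 0.06711907508241544 F [ 0.9 -0.6  0.3]
[[0, [0.0024, 0.0131, 0], [0, 0, 4.9]], [0, [0.0016, 0.0079, 0], [0, 0, 5.0]], [0, [0.0017, 0.0079, 0], [0, 0, 5.0]], [0, [0.0017, 0.008, 0], [0, 0, 5.0]], [0, [0.0016, 0.0079, 0], [0, 0, 5.0]], [0, [0.0017, 0.0079, 0], [0, 0, 5.0]], [0, [0.0017, 0.008, 0], [0, 0, 5.0]], [0, [0.0017, 0.0079, 0], [0, 0, 5.0]], [0, [0.0016, 0.0079, 0], [0, 0, 5.0]], [0, [0.0017, 0.008, 0], [0, 0, 5.0]]]
```

Emit:
arm_command --increments '[[0,[0.0012,0.0065,0],[0,0,2.5]],[0,[0.0012,0.0065,0],[0,0,2.4]],[0,[0.0016,0.0079,0],[0,0,5]],[0,[0.0017,0.0079,0],[0,0,5]],[0,[0.0017,0.008,0],[0,0,5]]]'

```text
time_s: 30.35
tcp_pos: [0.6215, 0.0171, 0.0682]
tool_rot: [-0.001, 0.92, -0.393, 0.001]
ft_force: [0.9, 0.6, 0.5]
grip_width: 0.0004
```

Emit:
arm_command --increments '[[0,[0.0016,0.0079,0],[0,0,5]],[0,[0.0017,0.0079,0],[0,0,5]],[0,[0.0017,0.008,0],[0,0,5]],[0,[0.0017,0.0079,0],[0,0,5]],[0,[0.0016,0.0079,0],[0,0,5]],[0,[0.0017,0.008,0],[0,0,5]]]'

```text
time_s: 31.1
tcp_pos: [0.5864, -0.016, 0.0682]
tool_rot: [-0.001, 0.787, -0.618, 0.001]
ft_force: [1.2, 0.5, 0.2]
grip_width: -0.0002
```

```bash
python3 gate.py 23 227 187 9
python3 - <<'E'
from h import *
im,s=snap('wrist','wrist3.png')
E
```

```text
t 31.1 p [110.9  52.7] tool x heading 231.72247953191794 z 0.06817435515318493 F [1.2 0.5 0.2]
[[0, [0.0017, 0.0082, 0], [0, 0, 4.7]], [0, [0.0016, 0.0079, 0], [0, 0, 5.0]], [0, [0.0017, 0.008, 0], [0, 0, 5.0]], [0, [0.0016, 0.0079, 0], [0, 0, 5.0]], [0, [0.0017, 0.0079, 0], [0, 0, 5.0]], [0, [0.0017, 0.0079, 0], [0, 0, 5.0]], [0, [0.0016, 0.008, 0], [0, 0, 5.0]], [0, [0.0017, 0.0079, 0], [0, 0, 5.0]], [0, [0.0016, 0.0079, 0], [0, 0, 5.0]]]
```

View pics/wrist3.png

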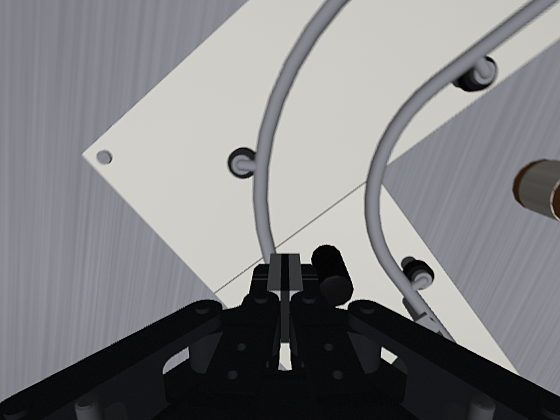

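The knob, at (335,280), is carried along by the finger's left face. I'll check the bottle clearance and then go on.

```bash
python3 -c "
from h import *
im=cv2.imread('pics/side0.png')
print(totrack(topt('side',[(241,226)],0.0),T)*1e3, totrack(topt('scene',[(290,198)],0.0),T)*1e3)"
```

```text
[[-43.32067652 132.46930407]] [[-30.9068745  126.67666802]]
```

Emit:
arm_command --increments '[[0,[0.0017,0.0082,0],[0,0,4.7]],[0,[0.0016,0.0079,0],[0,0,5]],[0,[0.0017,0.008,0],[0,0,5]],[0,[0.0016,0.0079,0],[0,0,5]]]'

```text
time_s: 31.65
tcp_pos: [0.5557, -0.0261, 0.068]
tool_rot: [0.001, -0.67, 0.742, -0.001]
ft_force: [1.1, 0.3, 0.2]
grip_width: -0.0001
```

Emit:
arm_command --increments '[[0,[0.0017,0.0079,0],[0,0,5]],[0,[0.0017,0.0079,0],[0,0,5]],[0,[0.0016,0.008,0],[0,0,5]],[0,[0.0017,0.0079,0],[0,0,5]]]'

```text
time_s: 32.15
tcp_pos: [0.5234, -0.0254, 0.0681]
tool_rot: [0.001, -0.531, 0.847, -0.001]
ft_force: [1.2, 0.0, 0.0]
grip_width: 0.0
```

```bash
python3 gate.py 23 190 172 10
```

```text
t 32.15 p [64.7 96.6] tool x heading 192.11206168334922 z 0.06805752041732671 F [1.2 0.  0. ]
[[0, [0.0006, 0.0033, 0], [0, 0, 2.1]], [0, [0.0008, 0.0032, 0], [0, 0, 2.0]], [0, [0.0007, 0.0032, 0], [0, 0, 2.0]], [0, [0.0008, 0.0031, 0], [0, 0, 2.0]], [0, [0.0007, 0.0032, 0], [0, 0, 2.0]], [0, [0.0008, 0.0031, 0], [0, 0, 2.0]], [0, [0.0007, 0.0032, 0], [0, 0, 2.0]], [0, [0.0008, 0.0031, 0], [0, 0, 2.0]], [0, [0.0007, 0.0032, 0], [0, 0, 2.0]], [0, [0.0007, 0.0031, 0], [0, 0, 2.0]]]
```

Emit:
arm_command --increments '[[0,[0.0006,0.0033,0],[0,0,2.1]],[0,[0.0008,0.0032,0],[0,0,2]],[0,[0.0007,0.0032,0],[0,0,2]]]'

```text
time_s: 32.52
tcp_pos: [0.5135, -0.0225, 0.0676]
tool_rot: [0.0, -0.486, 0.874, -0.0]
ft_force: [0.6, -1.1, -0.0]
grip_width: -0.0005
```

Emit:
arm_command --increments '[[0,[0.0004,0.0016,0],[0,0,1]],[0,[0.0004,0.0016,0],[0,0,1]]]'

```text
time_s: 32.78
tcp_pos: [0.5102, -0.0213, 0.0673]
tool_rot: [0.0, -0.471, 0.882, -0.0]
ft_force: [0.4, -0.8, 0.1]
grip_width: 0.0001
```

Emit:
arm_command --increments '[[0,[0.0004,0.0016,0],[0,0,1]],[0,[0.0004,0.0016,0],[0,0,1]]]'

```text
time_s: 33.02
tcp_pos: [0.507, -0.0201, 0.0673]
tool_rot: [0.0, -0.455, 0.89, 0.0]
ft_force: [1.3, 0.3, 0.7]
grip_width: 0.0001
```

```bash
python3 gate.py 23 180 172 5
```

```text
t 33.025 p [ 58.7 112.8] tool x heading 182.13423509186794 z 0.06729547372352039 F [1.3 0.3 0.7]
[[0, [0.0006, 0.0022, 0], [0, 0, 2.1]], [0, [0.0008, 0.0032, 0], [0, 0, 2.0]], [0, [0.0007, 0.0031, 0], [0, 0, 2.0]], [0, [0.0008, 0.0032, 0], [0, 0, 2.0]], [0, [0.0007, 0.0031, 0], [0, 0, 2.0]]]
```

Emit:
arm_command --increments '[[0,[0,0.0015,0],[0,0,1]],[0,[0,0.0015,0],[0,0,1]]]'

```text
time_s: 33.28
tcp_pos: [0.5043, -0.0184, 0.0672]
tool_rot: [-0.0, -0.439, 0.898, 0.0]
ft_force: [0.6, 0.0, 0.3]
grip_width: 0.0001
```

Emit:
arm_command --increments '[[0,[0,0.001,0],[0,0,0]],[0,[0,0.001,0],[0,0,0]]]'

```text
time_s: 33.52
tcp_pos: [0.5036, -0.0178, 0.0674]
tool_rot: [0.0, -0.44, 0.898, -0.001]
ft_force: [3.4, -4.2, -2.8]
grip_width: -0.0003
```

Emit:
arm_command --increments '[[0,[0,0.001,0],[0,0,0]],[0,[0,0.001,0],[0,0,0]]]'

```text
time_s: 33.78
tcp_pos: [0.5035, -0.0176, 0.0676]
tool_rot: [0.001, -0.44, 0.898, -0.003]
ft_force: [4.9, -6.5, -5.9]
grip_width: 0.0
```

```bash
python3 gate.py 23 180 180 1; python3 - <<'E'
from h import *
im,s=snap('wrist'); im2,_=snap('side')
b=cv2.resize(im2[120:220,170:270],(400,420),interpolation=cv2.INTER_CUBIC)
cv2.imwrite('pics/gate1.png',np.hstack([im[:,160:],b]))
E
```

```text
t 33.775 p [ 58.5 117.1] tool x heading 180.15669119186043 z 0.06755666869969429 F [ 4.9 -6.5 -5.9]
[[0, [0.0005, -0.0021, 0], [0, 0, 0.2]]]
```

View pics/gate1.png

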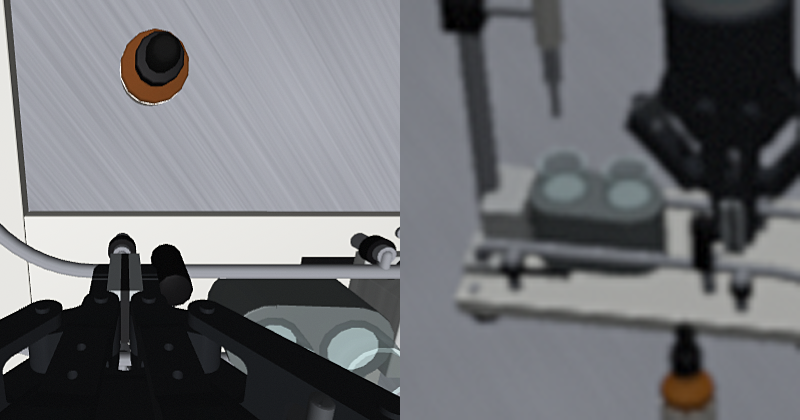

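Emit:
arm_command --increments '[[0,[0,-0.004,0],[0,0,0]],[0,[0,-0.008,0],[0,0,0]],[0,[0,-0.01,0],[0,0,0]],[0,[0,0,-0.03],[0,0,0]],[0,[0,0,-0.04],[0,0,0]],[0,[0,-0.04,-0.04],[0,0,0]],[0,[0,-0.05,-0.03],[0,0,0]],[0,[0,-0.05,0],[0,0,0]],[0,[0,0,0],[0,0,0]],[0,[0,0,0],[0,0,0]]]'

```text
time_s: 35.12
tcp_pos: [0.6287, -0.1151, 0.2064]
tool_rot: [-0.001, -0.44, 0.898, 0.001]
ft_force: [-0.2, -0.2, -0.6]
grip_width: 0.0002
```

```bash
python3 - <<'E'
from h import *
print(r.state()['time_s'],r.state()['ft_force'])
a,_=snap('side','sideF.png'); b,_=snap('scene','sceneF.png')
a0=cv2.imread('pics/side0.png')
for n,im in(('bottle',a[200:232,228:252]),('jar',a[222:250,220:250]),('beaker',a[220:265,340:375])):
    pass
for n,(y0,y1,x0,x1) in dict(bottle=(196,230,230,252),jar=(224,250,220,250),beaker=(222,265,340,374)).items():
    print(n,np.abs(a[y0:y1,x0:x1].astype(int)-a0[y0:y1,x0:x1]).mean().round(1))
A=cv2.resize(a[120:220,170:270],(400,400),interpolation=cv2.INTER_CUBIC);B=cv2.resize(b[130:230,290:390],(400,400),interpolation=cv2.INTER_CUBIC)
cv2.imwrite('pics/final.png',np.hstack([A,B]))
E
```

```text
35.125 [-0.16801638 -0.20838901 -0.57469389]
bottle 1.7
jar 1.9
beaker 1.8
```

View pics/final.png

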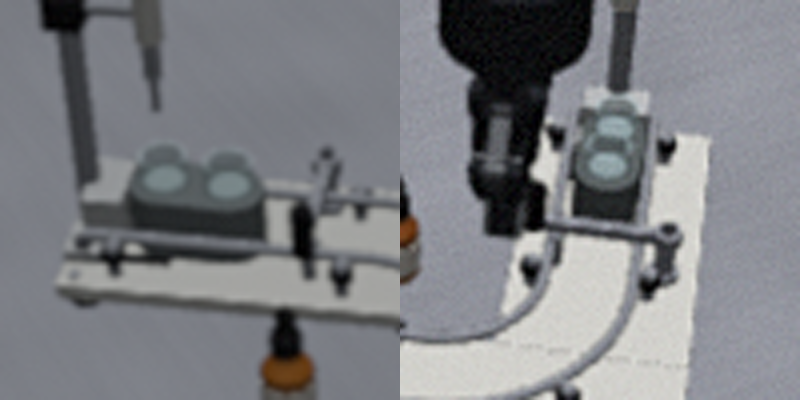

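```bash
python3 -c "
from rig import r
print(r.close_job(), r.state()['time_s'])"
```

```text
the job is handed in; nothing more can be done
the job is handed in; nothing more can be done
```

I pushed the carrier with the shut fingers along the infeed, round the bend and up to the stop, then swung the gate shut by its knob. I handed the job in at about 35 s of the 72 s allowed.

- **Pushing:** the readings stayed at about 2–4 N all the way, with no sign of a jam. They are taken at the end of each move, so a short peak in between could have been missed.
- **Stop:** at the end the finger stopped dead while the push rose to about 8 N. By the tool's position that puts the stop face at about y = 258 mm, which is within its range.
- **Gate:** it ran onto its end stop with about 9 N at the knob. The last picture shows the bar across the lane behind the carrier.
- **Other items:** the bottle, jar and beaker look unchanged in the side camera compared with the start. The arm is clear and reads about 0 N.

**Not confirmed:**
- I could not see the button itself. That it is fully in rests on the hard stop and on no visible gap between carrier and face.
- My rough early camera estimate put the face about 3 mm farther on, outside the stated range, so I trusted the contact instead.
- I viewed 12 pictures, two over the budget of 10.

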